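# Hold the curing lamp over a glasses front on its cradle

### The arm

A 6-joint arm with a two-finger parallel gripper is mounted at the origin on the work surface. World frame = base frame: x ahead of the robot, y to its left, z up, the work surface at z = 0. Lengths are in m, angles in rad, forces in N, time in s.
With the tool pointing down it reaches from about 0.3 to 0.775 m from the base axis. Payload 14.6 kg.
Tool frame: the origin (TCP) lies at the very end of the fingers, on their centre line; the grasp point (between the pads) lies 19 mm behind it; x points along the fingers, y is the direction in which the jaws open and shut, and the axes are right-handed (so a half turn about x gives the same grasp; the last joint's range is limited). The gripper opens to 94 mm and grips with 3 to 60 N. Pads are 16 mm wide; open, the fingers measure 119 mm over their backs; the gripper's body (75 mm by 177 mm) begins 78 mm behind the grasp point.
Start: joints at [-1.304, 0.3, 1.521, -0, 1.321, -0.067], TCP at [0.18, -0.52, 0.205] pointing down, gripper open.
Joint ranges: [-3.03, 3.03], [-0.79, 2.21], [0.23, 2.52], [-1.04, 4.18], [0, 3.07], [-2.55, 2.55]. Speed limits (rad/s): [2.22, 2.22, 2.57, 3.14, 3.14, 3.14].

### API

Orientations are given as [roll, pitch, yaw] about the fixed x, y, z axes, in that order (R = Rz(yaw) Ry(pitch) Rx(roll)).
In Python, from station import ctrl, viewer, hand_in gives the robot as it stands. The module is installed in compiled form; this text tells all that it offers.
- The arm moves only by the tool play_rows, never from a script. Its argument "deltas" is a list that holds one entry, the list of rows, each a list of 7 numbers: the shift along the tool's x, y, z in mm, then the turn, a rotation vector about the tool's x, y, z in rad, then the finger opening in mm, from 0 to 94. In form: [[[dx, dy, dz, ax, ay, az, gripper], ...]]. A call has 1 to 10 rows; each row shifts and turns the commanded pose from where the row before left it, along the tool's axes as they then stand; what a row does not reach is not made up. A row lasts 1/10 s, in which the tool goes at most 50 mm and 8.59 degrees, less where a joint would pass 70% of its speed; a pose out of reach is approached as far as the arm can. A call with a gripper value outside its range is refused whole. The fingers move at their own pace and stop on an object; "grip_force" is the grip in N (left out, the last holds). Time passes only in rows, so rows that do not move let the fingers close. It gives the time, the measured TCP pose, the force and the opening at its end, in the units of the state.
- ctrl.get_obs(): the state, without advancing time (a new reading comes with each control period).
- viewer.camera(name): name is "scene" or "top" or "wrist"; returns a dict with "img" (384x512x3 uint8, red, green, blue), "fx", "fy", "cx", "cy" (pixels), "distortion" ([k1, k2, p1, p2, k3] as OpenCV has them; the pictures are not rectified), "rvec" (rotation vector, rad) and "tvec" (3), from world to camera coordinates, as OpenCV has them. Camera axes: x right, y down, z forward; pixel columns grow to the right and rows downward; lengths in m; the calibration is good to about 2 mm. A picture is of the moment at which its call begins. There is no depth.
- hand_in(): hands the job in, once; it reports no verdict.
The state is a dict: "time_s": time; "qpos": joint angles; "joint_vel": joint speeds; "tau": joint torques, N m; "ee_pos": TCP position; "eef_rot": TCP orientation; "force": force on the tool from outside, world axes, zero at the start; "moment": the same for the moment, N m; "grip_width": finger opening in m.
Only numpy, scipy, OpenCV 4.12 (cv2) and the standard library are available. Lean on these libraries where they do the work, as an engineer would, in place of code of your own. Each camera call takes 0.05 s, during which the arm holds its last target.

### The job

Lay the loose glasses front flat and centred across the two narrow blades of the assembly cell, circuit board up (either edge may face you), without dropping it, and let go of it. Then take the curing lamp out of its dock, carry it clear of the cell's side screens and finish still holding it upright and motionless with its lamp head about a centimetre above the small circuit board on the brow, centred on the board and lined up along it. The lamp must never touch the glasses front or any part of the cell, and the other things on the bench stay where they are.

Things in the scene. Friction and masses are not known exactly. Their poses are not given: they have to be found in the camera images.
- front: Grey plastic glasses front (two lens rims), lying flat, board up: 44 mm along x, 144 mm along y, 12 mm thick, 60 g. Origin: centre of that footprint, on its underside. Brow bar on the +x side. The bridge is a block x = +2 to +22, y = -21 to +21 mm; at x < 2 mm is an open nose notch, y = -20 to +20 mm, so the bridge can be pinched across its 20 mm along x (middle x = +12 mm, y = 0).
- board (a point): Middle of the top face of the small green circuit board on the brow, at x = +15 mm, y = 0, z = +14 mm of the glasses front, same axes. The board is 8 mm along x, 40 mm along y, 2 mm thick.
- cell: Fixed cell, left or right on the bench. Aluminium base plate 140 (x) by 240 (y) by 8 mm; origin: centre of its underside. Upright amber side screens at y = +-115 mm, 4 mm thick, 140 mm along x, top at z = 120 mm. Two upright black blades at y = +-46 mm, 10 mm wide (y), 64 mm long (x), top at z = 60 mm; their ends, x = +-27 to +-32 mm, turn up 7 mm.
- seat (a point): Middle of the cradle: half-way between the blades at the height of their tops (z = 60 mm of the cell), same axes. A seated glasses front has its origin here and its long axis along the cell's y: one rim on each blade, between the upturned ends (5 mm play each way along x; nothing stops it along y).
- lamp: Cordless curing lamp standing upright in its dock, 117 mm tall, about 180 g. Origin: centre of the underside of its head (the light window), z up. Black head 22 mm (x) by 56 mm (y) by 18 mm high; above it a square aluminium handle 26 by 26 mm, z = 18 to 114 mm, sides along x and y. Its long way (y) must lie along the board's y, either way round.
- dock: Fixed black dock on the side opposite the cell. Base 80 mm (x) by 110 mm (y), 4 mm thick, origin: centre of its underside; low walls up to z = 14 mm around a pocket 28 by 62 mm in which the lamp stands (lamp origin 4 mm above the dock's origin, same axes). The lamp lifts straight out.
- glue: White glue bottle, 32 mm across, 70 mm tall, standing behind the dock; origin: centre of its underside. Leave alone.
- tape: Roll of paper tape lying flat, 60 mm across, 18 mm high, in front of the dock; origin: centre of its underside. Leave alone.
- weight: Steel knobbed weight, 34 mm across, 42 mm tall, behind the cell; origin: centre of its underside. Leave alone.
- stylus: Black rod 10 mm thick, 130 mm long, lying near the robot in the middle; origin: middle of its underside. Leave alone.
- driver: Screwdriver, 160 mm, lying at the back; origin near its middle. Leave alone.
- tray: White two-part tray, 100 by 140 mm, 25 mm high, at the back; origin: centre of its underside. Leave alone.
Mind the look-alikes: they are no part of the job. Leave any pink look-alike of the lamp alone.

How it is judged:
On the way:
1. the glasses front lies level and centred across both blades, released, the lamp still in its dock (horizontal distance between front and seat below 0.014 m and z of front in the frame of seat between -0.004 and 0.004 m and angle between the x axis of front and the x axis of cell, either way round below 0.13 rad and angle between front's own z axis and vertical below 0.06 rad and contact force between the fingers and front below 0.05 N and linear speed of front below 0.02 m/s and distance between lamp and dock below 0.015 m), for 0.3 s.
At the end, for the whole second after the job is handed in: Front released on both blades: within 14 mm (4 mm in height) of the seat, 0.13 rad, level to 0.06. Lamp gripped, still, upright to 0.12 rad, 4 to 20 mm above the board, centred to 10 mm, along it to 0.15 rad, touching neither front nor cell. Bystanders moved under 30 mm (horizontal distance between front and seat below 0.014 m and z of front in the frame of seat between -0.004 and 0.004 m and angle between the x axis of front and the x axis of cell, either way round below 0.13 rad and angle between front's own z axis and vertical below 0.06 rad and contact force between each of the fingers, lamp and front below 0.05 N and linear speed of each of front, lamp below 0.02 m/s and horizontal distance between lamp and board below 0.01 m and z of lamp in the frame of board between 0.004 and 0.02 m and angle between the y axis of lamp and the y axis of front, either way round below 0.15 rad and angle between lamp's own z axis and vertical below 0.12 rad and contact force between the fingers and lamp above 0.5 N and angular speed of lamp below 0.15 rad/s and contact force between lamp and cell below 0.05 N and distance of each of glue, tape, weight, stylus, driver, tray from where it was at the start of the episode below 0.03 m); the arm keeps its last pose, push and grip.
It fails at once if the lamp touches the glasses front (contact force between lamp and front above 0.3 N).
It fails at once if the lamp touches the cell (base, blades or screens) (contact force between lamp and cell above 0.5 N).
It fails at once if the glasses front is dropped (falls freely by more than about 20 mm) (contact force between the fingers and front below 0.05 N and linear speed of front above 0.6 m/s).
It fails at once if a bystander is shoved more than 30 mm (distance of any of glue, tape, weight, stylus, driver, tray from where it was at the start of the episode above 0.03 m).
It also fails if it takes over 64 s, if anything falls off the work surface, if the arm or the gripper's body presses on something with over 40 N, if the wrist force passes 120 N, or if a joint passes its speed limit or range.

## Working session

There is one attempt and no reset: what is moved stays moved. The work goes in short steps, Python scripts to look and compute and a tool call to move; the robot and the scene stay as the last step left them, time stands still between calls to the robot, and variables do not carry over. Pictures are saved under pics/ and viewed, and the job is handed in when it is done.

Besides the shell and the picture viewer there is one more tool, called as name([rows], argument=value, ...), one row to a line, values as JSON. play_rows: Moves the arm, as the interface text tells. Its arguments: {"type":"object","properties":{"deltas":{"type":"array","items":{"type":"array","items":{"type":"array","items":{"type":"number"}}}},"grip_force":{"type":"number"}},"required":["deltas"]}

```bash
mkdir -p pics; cat > h.py <<'E'
import numpy as np, cv2
from station import ctrl, viewer, hand_in
def shot(name,fn):
    c=viewer.camera(name); cv2.imwrite(f'pics/{fn}.png',c['img'][:,:,::-1]); 
    d={k:np.array(v) for k,v in c.items()}; np.savez(f'pics/{fn}.npz',**d); return d
def load(fn): return dict(np.load(f'pics/{fn}.npz'))
def K(c): return np.array([[c['fx'],0,c['cx']],[0,c['fy'],c['cy']],[0,0,1.]],float)
def ray(c,uv,z):
    p=cv2.undistortPoints(np.array([[uv]],float),K(c),c['distortion'])[0,0]
    R=cv2.Rodrigues(c['rvec'])[0]; o=-R.T@c['tvec'].ravel(); d=R.T@np.array([p[0],p[1],1])
    return o+d*(z-o[2])/d[2]
def proj(c,P): return cv2.projectPoints(np.array(P,float).reshape(-1,3),c['rvec'],c['tvec'],K(c),c['distortion'])[0][:,0]
def crop(fn,x0,y0,x1,y1,s,out):
    im=cv2.imread(f'pics/{fn}.png')[y0:y1,x0:x1]; cv2.imwrite(f'pics/{out}.png',cv2.resize(im,None,fx=s,fy=s,interpolation=cv2.INTER_CUBIC))
E
python3 - <<'E'
from h import *
for n in ['scene','top','wrist']:
    c=shot(n,n+'0'); print(n,c['fx'],c['cx'],c['cy'],c['distortion'],c['rvec'].ravel(),c['tvec'].ravel())
o=ctrl.get_obs(); print(o)
E
```

```text
scene 363.08218309670895 253.7554533585508 188.4360729237818 [-0.03522888  0.          0.          0.          0.        ] [ 1.55906909  1.85302527 -0.86054807] [ 0.12495047 -0.2995806   1.43152101]
top 443.4781081550554 256.99998583326953 186.8412505310181 [0.04101779 0.         0.         0.         0.        ] [ 2.174998   -2.12998848  0.13026484] [-0.03340797  0.59084149  1.14910704]
wrist 301.7169848739993 256.31485740169046 193.2879334008604 [-0.05100891  0.          0.          0.          0.        ] [-2.38746648  1.70019182  0.21373403] [-0.54963295 -0.0255007   0.39047956]
{'time_s': 0.15, 'qpos': array([-1.30361865e+00,  3.00348417e-01,  1.52143487e+00, -4.92674572e-05,
        1.32067759e+00, -6.66262505e-02]), 'joint_vel': array([ 0.00230959, -0.00035203, -0.0019909 , -0.00066352, -0.00042536,
        0.00073901]), 'tau': array([-2.11757010e-04, -5.31962550e+01, -3.52820706e+01,  7.08081597e-02,
        2.36106897e-02, -4.34244589e-05]), 'ee_pos': array([ 0.18012153, -0.51946349,  0.20501548]), 'eef_rot': array([-1.58251072,  1.56992679,  1.89289808]), 'force': array([-0.16340771, -0.57357899,  0.14929226]), 'moment': array([-0.05056826,  0.05280724,  0.01046508]), 'grip_width': 0.09396500049277776}
```

View pics/scene0.png

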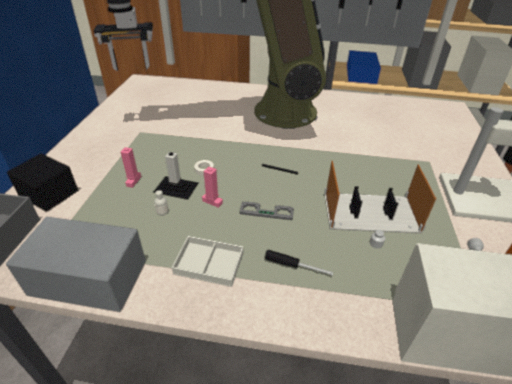

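View pics/top0.png

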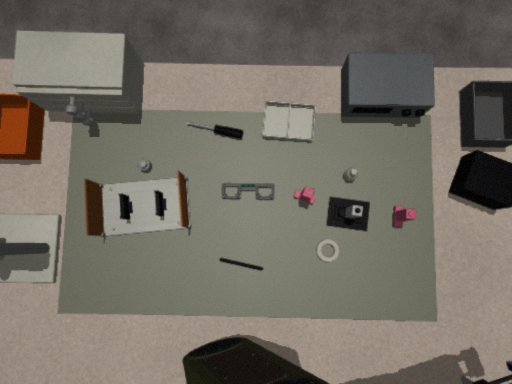

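View pics/wrist0.png

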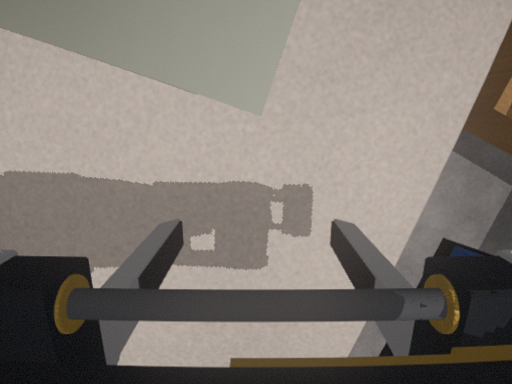

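```bash
python3 - <<'E'
from h import *
crop('top0',210,170,290,215,10,'ca'); crop('top0',75,150,200,245,6,'cb'); crop('top0',285,165,425,270,5,'cc')
E
```

```text
(no output)
```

View pics/ca.png

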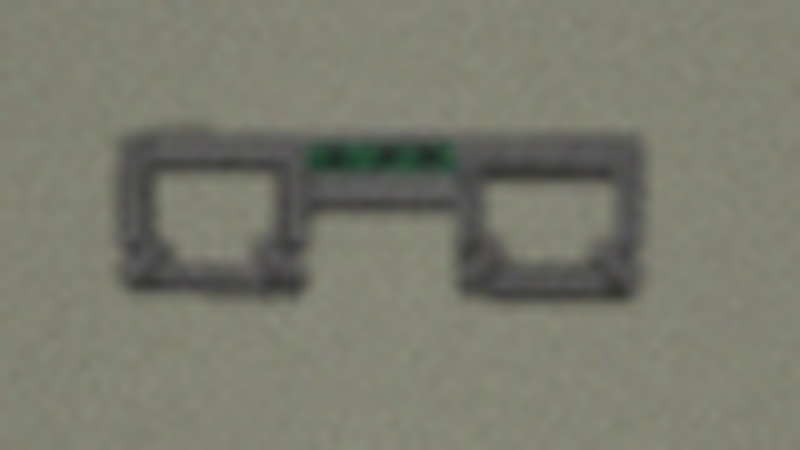

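View pics/cb.png

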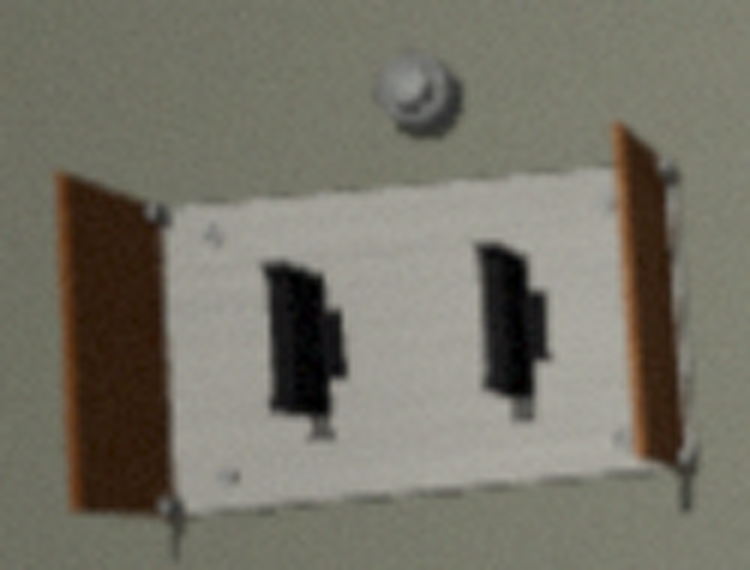

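View pics/cc.png

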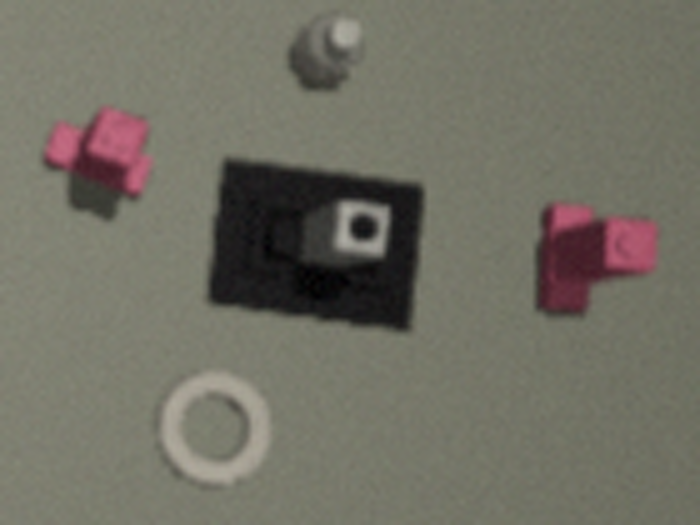

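```bash
cat >> h.py <<'E'
from scipy.optimize import least_squares
def Rz(a): return np.array([[np.cos(a),-np.sin(a),0],[np.sin(a),np.cos(a),0],[0,0,1]])
def fit(obs,z0,x0):
    """obs: list of (cam, model pts mm, px). pose x,y,yaw"""
    def f(p):
        r=[]
        for c,m,u in obs:
            P=(Rz(p[2])@(np.array(m,float)/1000).T).T+[p[0],p[1],z0]; r.append((proj(c,P)-np.array(u)).ravel())
        return np.concatenate(r)
    s=least_squares(f,x0,loss='soft_l1'); return s.x,f(s.x).reshape(-1,2)
def wire(c,im,edges,p,z0,off,s,col):
    for a,b in edges:
        P=(Rz(p[2])@(np.array([a,b],float)/1000).T).T+[p[0],p[1],z0]
        q=(proj(c,P)-np.array(off)+.5)*s; cv2.line(im,tuple(int(v) for v in q[0]),tuple(int(v) for v in q[1]),col,1,cv2.LINE_AA)
def box(x0,x1,y0,y1,z0,z1,top=False):
    e=[];
    for z in ([z1] if top else [z0,z1]):
        q=[(x0,y0,z),(x1,y0,z),(x1,y1,z),(x0,y1,z)]; e+=[(q[i],q[(i+1)%4]) for i in range(4)]
    if not top: e+=[((x,y,z0),(x,y,z1)) for x in (x0,x1) for y in (y0,y1)]
    return e
FRONT=box(-22,22,-72,72,0,12,True)+box(2,22,-21,21,0,12,True)+box(11,19,-20,20,12,14,True)
CELL=box(-70,70,-120,120,0,8,True)+box(-70,70,113,117,8,120)+box(-70,70,-117,-113,8,120)+box(-32,32,41,51,8,60)+box(-32,32,-51,-41,8,60)
LAMP=box(-11,11,-28,28,0,18)+box(-13,13,-13,13,18,114)
DOCK=box(-40,40,-55,55,0,4)
E
cat > m1.py <<'E'
from h import *
c=load('top0')
ca=lambda l:[(a/10+210-.5,b/10+170-.5) for a,b in l]
cb=lambda l:[(a/6+75-.5,b/6+150-.5) for a,b in l]
cc=lambda l:[(a/5+285-.5,b/5+165-.5) for a,b in l]
F,r=fit([(c,[(22,72,12),(22,-72,12),(-22,-72,12),(-22,72,12),(2,20,12),(2,-20,12),(19,20,14),(19,-20,14),(11,-20,14),(11,20,14)],ca([(121,138),(640,135),(632,298),(125,290),(305,207),(460,207),(308,143),(455,143),(455,168),(308,168)]))],0,[.5,0,0]); print('front',F,r.round(1).tolist())
C,r=fit([(c,[(70,115,120),(-70,115,120),(70,-115,120),(-70,-115,120)],cb([(63,175),(76,512),(618,125),(643,457)])),(c,[(70,113,8),(-70,113,8)],cb([(165,208),(180,515)]))],0,[.5,.3,0]); print('cell',C,r.round(1).tolist())
D,r=fit([(c,[(40,55,4),(40,-55,4),(-40,-55,4),(-40,55,4)],cc([(225,158),(422,185),(410,330),(210,302)]))],0,[.5,-.3,0]); print('dock',D,r.round(1).tolist())
L,r=fit([(c,[(13,13,118),(13,-13,118),(-13,-13,118),(-13,13,118)],cc([(337,203),(391,207),(387,258),(334,254)]))],0,[.5,-.3,0]); print('lamp',L,r.round(1).tolist())
for cam in ['top','scene']:
    d=load(cam+'0'); s=1.5;im=cv2.resize(cv2.imread(f'pics/{cam}0.png'),None,fx=s,fy=s,interpolation=cv2.INTER_CUBIC)
    wire(d,im,FRONT,F,0,(0,0),s,(0,0,255));wire(d,im,CELL,C,0,(0,0),s,(255,255,0));wire(d,im,DOCK,D,0,(0,0),s,(0,255,0));wire(d,im,LAMP,D,.004,(0,0),s,(0,255,255))
    cv2.imwrite(f'pics/ov_{cam}.png',im)
E
python3 m1.py
```

```text
front [0.58320425 0.00459175 0.01561655] [[-0.2, -0.6], [0.5, -0.0], [1.3, -0.3], [-0.9, 0.2], [0.3, -0.1], [-0.6, -0.1], [0.0, -0.0], [-0.0, 0.1], [-0.1, 0.5], [-0.0, 0.4]]
cell [0.53668926 0.28376419 0.11331569] [[0.0, -0.3], [0.3, -0.0], [0.2, -0.3], [-0.0, 0.3], [-0.2, 0.1], [-0.3, 0.2]]
dock [ 0.52849881 -0.26962997 -0.11067865] [[-0.2, -0.0], [0.6, -0.2], [0.1, 0.0], [-0.5, 0.2]]
lamp [ 0.52712254 -0.26954117 -0.06535132] [[0.1, -0.2], [-0.2, -0.1], [0.0, 0.2], [0.1, 0.1]]
```

View pics/ov_top.png

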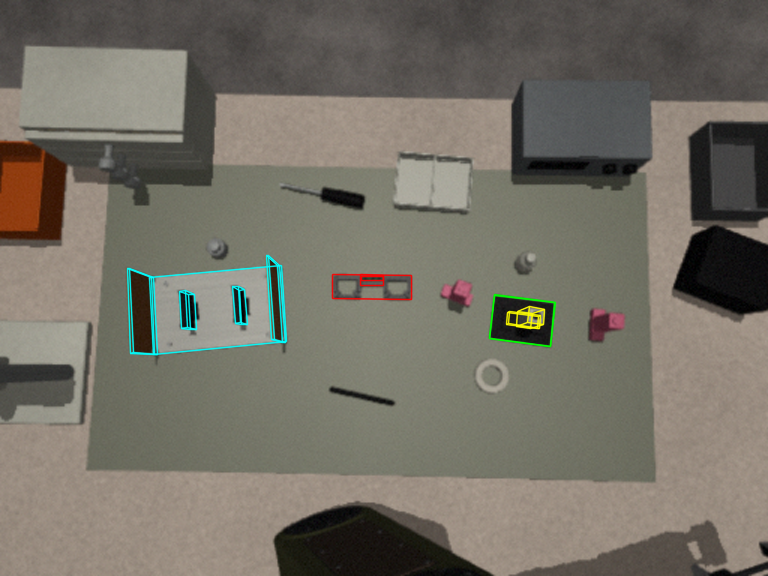

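View pics/ov_scene.png

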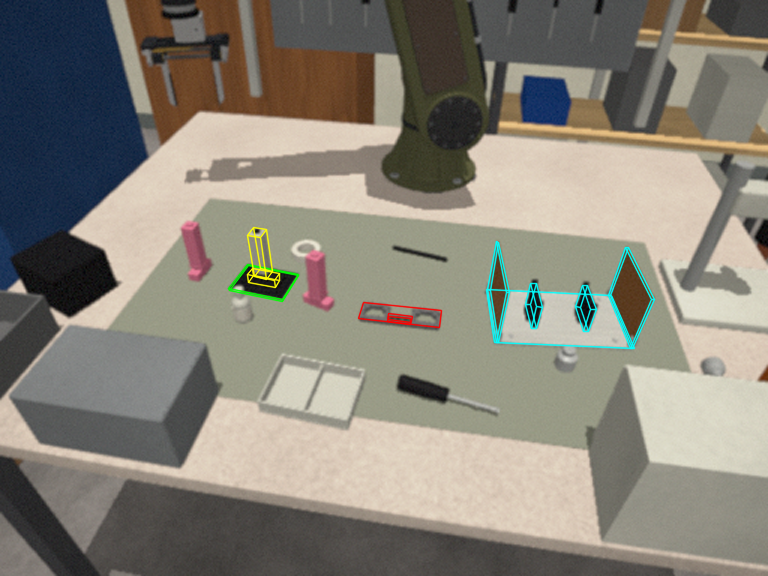

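```bash
cat >> h.py <<'E'
from scipy.spatial.transform import Rotation as Ro
def pose():
    o=ctrl.get_obs(); return np.array(o['ee_pos']),Ro.from_euler('xyz',o['eef_rot']),o
def target(ya): # tool x down, tool y at world heading ya
    x=np.array([0,0,-1.]); y=np.array([np.cos(ya),np.sin(ya),0]); return Ro.from_matrix(np.array([x,y,np.cross(x,y)]).T)
def go(p,ya):
    P,R,o=pose(); T=target(ya); rv=(R.inv()*T).as_rotvec()
    print('turn tool',rv.round(4),'shift before turn mm',(R.inv().apply(np.array(p)-P)*1000).round(1),'shift after turn',(T.inv().apply(np.array(p)-P)*1000).round(1))
E
python3 - <<'E'
from h import *
P,R,o=pose(); print(R.as_matrix().round(3)); 
F=[.5832,.0046,.0156]; p=np.array([F[0],F[1],.12])+Rz(F[2])@[.012,0,0]; print(p)
go(p,F[2]); go(p,F[2]+np.pi)
E
```

```text
[[-0.     0.328 -0.945]
 [ 0.001 -0.945 -0.328]
 [-1.    -0.001 -0.   ]]
[0.59519854 0.00478719 0.12      ]
turn tool [-1.2526e+00 -6.0000e-04  7.0000e-04] shift before turn mm [  85.3 -359.2 -563.9] shift after turn [  85.   423.2 -517.7]
turn tool [1.889e+00 8.000e-04 6.000e-04] shift before turn mm [  85.3 -359.2 -563.9] shift after turn [  85.  -423.2  517.7]
```

```bash
cat >> h.py <<'E'
def rows(p,ya,N):
    P,R,o=pose(); T=target(ya); rv=(R.inv()*T).as_rotvec(); st=Ro.from_rotvec(rv/N)
    S=sum((st**k).as_matrix() for k in range(N)); d=np.linalg.solve(S,R.inv().apply(np.array(p)-P)*1000)
    print(N,'rows of',d.round(2),(rv/N).round(4),'total |t|',np.linalg.norm(np.array(p)-P).round(4))
E
python3 - <<'E'
from h import *
rows([.5952,.0048,.15],.0156,18)
E
```

```text
18 rows of [  3.06   0.96 -39.67] [-0.0696 -0.      0.    ] total |t| 0.6709
```

play_rows([
  [[0, 1, -39.7, -0.0696, 0, 0, 94], [0, 1, -39.7, -0.0696, 0, 0, 94], [0, 1, -39.7, -0.0696, 0, 0, 94], [0, 1, -39.7, -0.0696, 0, 0, 94], [0, 1, -39.7, -0.0696, 0, 0, 94], [0, 1, -39.7, -0.0696, 0, 0, 94], [0, 1, -39.7, -0.0696, 0, 0, 94], [0, 1, -39.7, -0.0696, 0, 0, 94], [0, 1, -39.7, -0.0696, 0, 0, 94]],
])

```text
time_s: 1.05
ee_pos: [0.474, -0.3235, 0.2051]
eef_rot: [-1.633, 1.57, 2.472]
force: [0.2, -0.5, -0.5]
grip_width: 0.0938
```

play_rows([
  [[0, 1, -39.7, -0.0696, 0, 0, 94], [0, 1, -39.7, -0.0696, 0, 0, 94], [0, 1, -39.7, -0.0696, 0, 0, 94], [0, 1, -39.7, -0.0696, 0, 0, 94], [0, 1, -39.7, -0.0696, 0, 0, 94], [0, 1, -39.7, -0.0696, 0, 0, 94], [10, 1, -39.7, -0.0696, 0, 0, 94], [20, 1, -39.7, -0.0696, 0, 0, 94], [25, 1, -39.7, -0.0696, 0, 0, 94], [0, 0, 0, 0, 0, 0, 94]],
])

```text
time_s: 2.05
ee_pos: [0.5945, 0.0087, 0.1468]
eef_rot: [-1.741, 1.565, 2.993]
force: [-0.5, -0.8, 0.1]
grip_width: 0.0938
```

```bash
python3 - <<'E'
from h import *
P,R,o=pose(); print(P,R.as_matrix().round(3).tolist(),o['time_s'],o['force'])
c=shot('wrist','w1'); rows([.5952,.0048,.002],.0156,8)
s=1.5;im=cv2.resize(cv2.imread('pics/w1.png'),None,fx=s,fy=s,interpolation=cv2.INTER_CUBIC)
wire(c,im,FRONT,[.5832,.0046,.0156],0,(0,0),s,(0,0,255)); cv2.imwrite('pics/w1o.png',im)
E
```

```text
[0.59454837 0.00872231 0.14680776] [[-0.006, 1.0, 0.022], [0.001, 0.022, -1.0], [-1.0, -0.006, -0.001]] 2.05 [-0.49195578 -0.78799076  0.13417309]
8 rows of [18.34  0.02  0.22] [ 0.0004 -0.      0.0004] total |t| 0.1467
```

View pics/w1o.png

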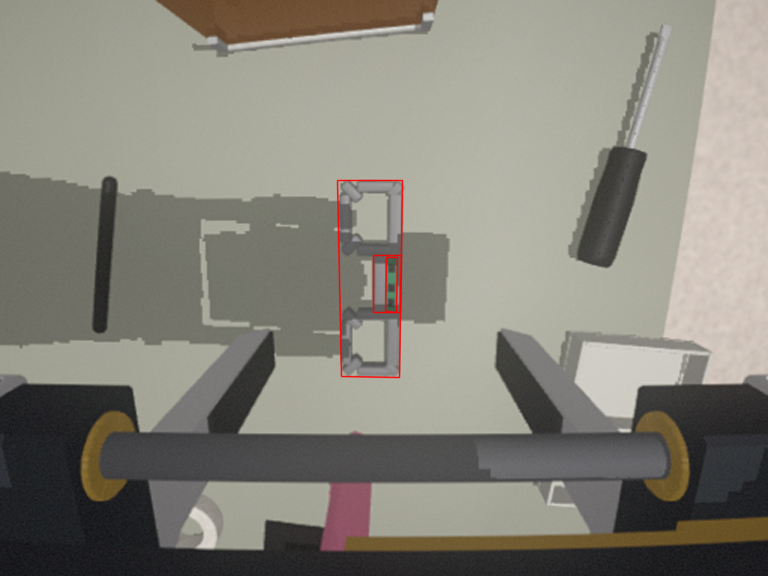

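play_rows([
  [[20, 0, 0, 0, 0, 0, 94], [20, 0, 0, 0, 0, 0, 94], [20, 0, 0, 0, 0, 0, 94], [20, 0, 0, 0, 0, 0, 70], [20, 0, 0, 0, 0, 0, 60], [0, 0, 0, 0, 0, 0, 60], [0, 0, 0, 0, 0, 0, 60]],
])

```text
time_s: 2.8
ee_pos: [0.5964, 0.0037, 0.0514]
eef_rot: [1.354, 1.57, -0.202]
force: [-0.2, 0.1, 0.6]
grip_width: 0.0654
```

```bash
python3 - <<'E'
from h import *
P,R,o=pose(); print(P,R.as_matrix().round(3).tolist(),o['time_s'],o['force'])
c=shot('wrist','w2'); rows([.5952,.0048,.002],.0156,5)
s=1.5;im=cv2.resize(cv2.imread('pics/w2.png'),None,fx=s,fy=s,interpolation=cv2.INTER_CUBIC)
wire(c,im,FRONT,[.5832,.0046,.0156],0,(0,0),s,(0,0,255)); cv2.imwrite('pics/w2o.png',im)
E
```

```text
[0.59640855 0.00374789 0.05140286] [[0.001, 1.0, 0.014], [-0.0, 0.014, -1.0], [-1.0, 0.001, 0.0]] 2.8 [-0.2180012   0.07895523  0.5793966 ]
5 rows of [ 9.98 -0.31 -0.18] [-0.0002  0.     -0.0004] total |t| 0.0499
```

View pics/w2o.png

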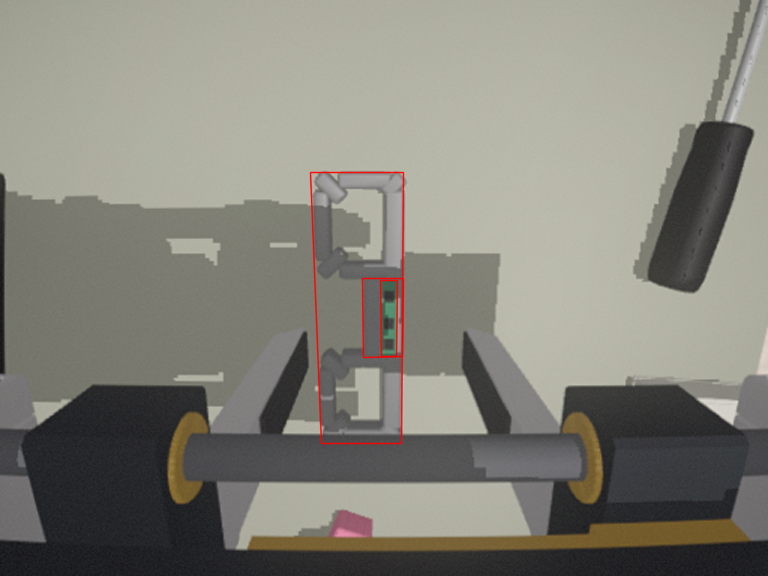

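play_rows([
  [[10, -0.5, 0, 0, 0, 0, 60], [10, -0.5, 0, 0, 0, 0, 60], [10, 0, -1, 0, 0, 0, 60], [10, 0, 0, 0, 0, 0, 60], [8, 0, 0, 0, 0, 0, 60], [0, 0, 0, 0, 0, 0, 60], [0, 0, 0, 0, 0, 0, 40], [0, 0, 0, 0, 0, 0, 30], [0, 0, 0, 0, 0, 0, 15], [0, 0, 0, 0, 0, 0, 15]],
], grip_force=20)

```text
time_s: 3.85
ee_pos: [0.5951, 0.0056, 0.0027]
eef_rot: [1.565, 1.57, 0.01]
force: [-0.5, 0.1, 0.4]
grip_width: 0.0314
```

play_rows([
  [[0, 0, 0, 0, 0, 0, 10], [0, 0, 0, 0, 0, 0, 10], [0, 0, 0, 0, 0, 0, 10], [-3, 0, 0, 0, 0, 0, 10], [-5, 0, 0, 0, 0, 0, 10], [-8, 0, 0, 0, 0, 0, 10], [-8, 0, 0, 0, 0, 0, 10], [0, 0, 0, 0, 0, 0, 10]],
])

```text
time_s: 4.65
ee_pos: [0.5958, 0.0056, 0.0281]
eef_rot: [1.507, 1.568, -0.048]
force: [-0.6, -0.4, -0.7]
grip_width: 0.0197
```

```bash
python3 - <<'E'
from h import *
P,R,o=pose(); print(P,R.as_matrix().round(3).tolist(),o['time_s'],o['force'],o['grip_width'])
c=shot('wrist','w3');c=shot('scene','s3');crop('s3',200,120,360,260,4,'s3c')
E
```

```text
[0.59576027 0.005556   0.0280874 ] [[0.002, 1.0, 0.016], [-0.0, 0.016, -1.0], [-1.0, 0.002, 0.0]] 4.65 [-0.55784903 -0.41586354 -0.698082  ] 0.01968496933765691
```

View pics/w3.png

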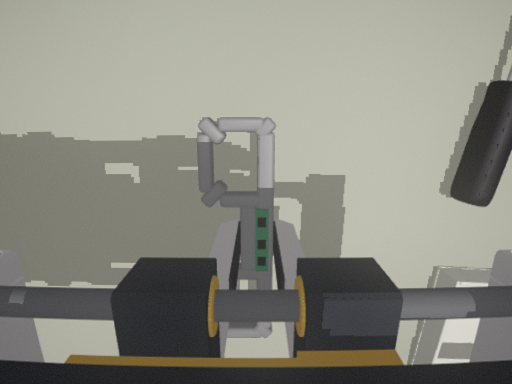

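View pics/s3c.png

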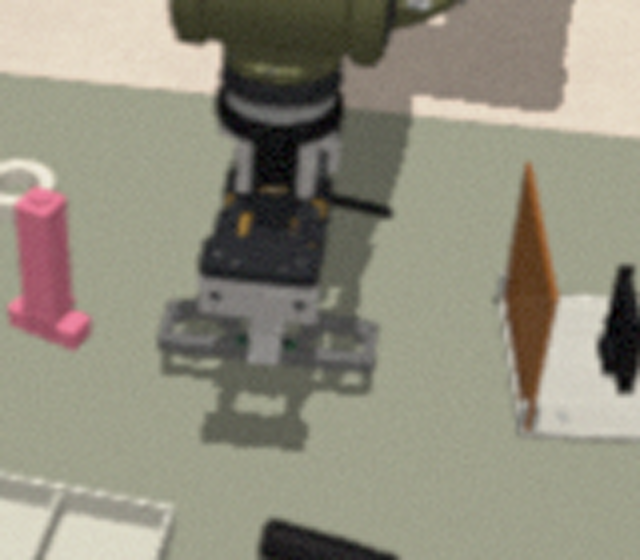

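play_rows([
  [[-15, 0, 0, 0, 0, 0, 10], [-25, 0, 0, 0, 0, 0, 10], [-25, 0, 0, 0, 0, 0, 10], [-25, 0, 0, 0, 0, 0, 10], [-25, 0, 0, 0, 0, 0, 10], [-20, 0, 0, 0, 0, 0, 10], [-5, 0, 0, 0, 0, 0, 10], [0, 0, 0, 0, 0, 0, 10]],
])

```text
time_s: 5.55
ee_pos: [0.5951, 0.0056, 0.1671]
eef_rot: [1.504, 1.57, -0.051]
force: [-0.3, 0.2, -0.6]
grip_width: 0.0198
```

```bash
python3 - <<'E'
from h import *
P,R,o=pose(); print(P,o['grip_width'])
rows([.5486,.286,.168],.1133,10)
E
```

```text
[0.59510596 0.00557615 0.16710446] 0.019819216314551382
10 rows of [ -0.09  -2.97 -28.28] [-0.0097  0.     -0.0001] total |t| 0.2843
```

play_rows([
  [[0, -1.5, -14, -0.005, 0, 0, 10], [0, -3, -28, -0.01, 0, 0, 10], [0, -3, -28, -0.01, 0, 0, 10], [0, -3, -28, -0.01, 0, 0, 10], [0, -3, -28, -0.01, 0, 0, 10], [0, -3, -28, -0.01, 0, 0, 10], [0, -3, -28, -0.01, 0, 0, 10], [0, -3, -28, -0.01, 0, 0, 10], [0, -3, -28, -0.01, 0, 0, 10], [0, -3, -28, -0.01, 0, 0, 10]],
])

```text
time_s: 6.55
ee_pos: [0.5497, 0.2712, 0.165]
eef_rot: [-1.356, 1.569, -2.815]
force: [0.7, 0.1, -0.7]
grip_width: 0.0195
```

play_rows([
  [[0, -1, -15, -0.004, 0, 0, 10], [0, 0, 0, 0, 0, 0, 10], [0, 0, 0, 0, 0, 0, 10]],
])

```text
time_s: 6.85
ee_pos: [0.5482, 0.2837, 0.1659]
eef_rot: [-1.069, 1.57, -2.525]
force: [0.0, -0.1, -0.5]
grip_width: 0.0194
```

```bash
python3 - <<'E'
from h import *
P,R,o=pose(); print(P,R.as_matrix().round(3).tolist(),o['time_s'],o['grip_width'])
c=shot('wrist','w4'); shot('top','t4'); go([.5486,.286,.0627],.1133)
s=1.5;im=cv2.resize(cv2.imread('pics/w4.png'),None,fx=s,fy=s,interpolation=cv2.INTER_CUBIC)
wire(c,im,CELL+box(-32,-27,41,51,60,67)+box(27,32,41,51,60,67),[.5367,.2838,.1133],0,(0,0),s,(0,0,255)); cv2.imwrite('pics/w4o.png',im)
crop('t4',75,130,235,250,5,'t4c')
E
```

```text
[0.54824374 0.28371114 0.16587012] [[-0.001, 0.993, 0.115], [-0.001, 0.115, -0.993], [-1.0, -0.001, 0.0]] 6.85 0.01939251179008243
turn tool [0.0003 0.0003 0.0004] shift before turn mm [103.5   0.3  -2.9] shift after turn [103.5   0.3  -2.9]
```

View pics/w4o.png

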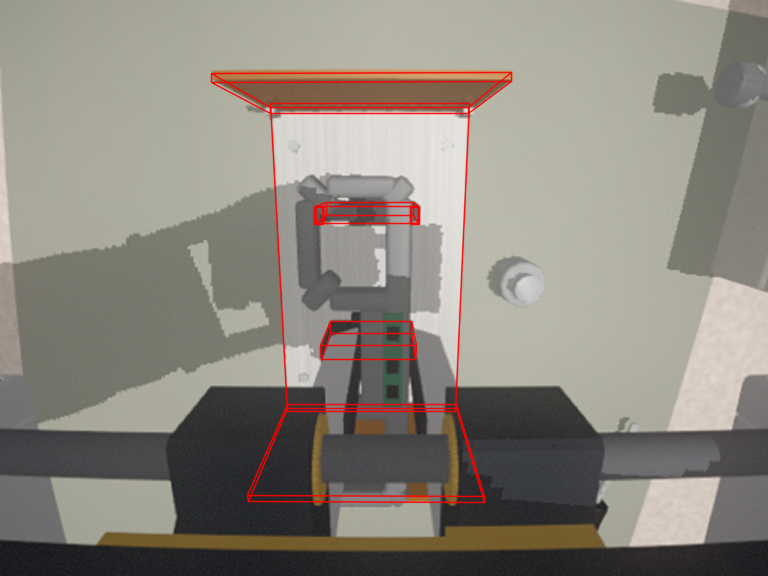

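View pics/t4c.png

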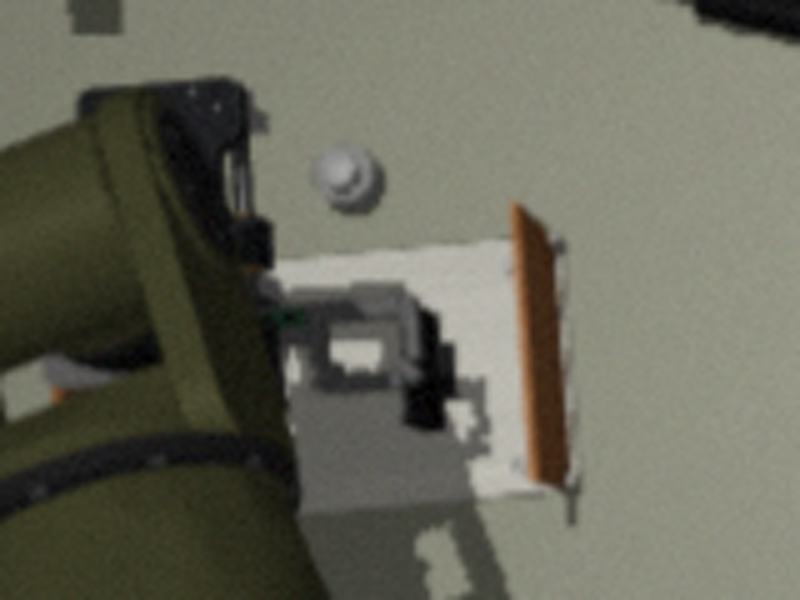

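play_rows([
  [[10, 0, -1.3, 0, 0, 0, 10], [20, 0.3, -1.3, 0, 0, 0, 10], [20, 0, 0, 0, 0, 0, 10], [20, 0, 0, 0, 0, 0, 10], [12, 0, 0, 0, 0, 0, 10], [6, 0, 0, 0, 0, 0, 10], [0, 0, 0, 0, 0, 0, 10], [0, 0, 0, 0, 0, 0, 10], [0, 0, 0, 0, 0, 0, 10]],
])

```text
time_s: 7.85
ee_pos: [0.5488, 0.2869, 0.0794]
eef_rot: [1.887, 1.569, 0.431]
force: [-0.3, -0.2, 0.9]
grip_width: 0.0196
```

```bash
python3 - <<'E'
from h import *
P,R,o=pose(); print(P,R.as_matrix().round(3).tolist(),o['time_s'],o['grip_width'],o['force'])
c=shot('wrist','w5'); shot('scene','s5'); go([.5486,.286,.0627],.1133)
s=1.5;im=cv2.resize(cv2.imread('pics/w5.png'),None,fx=s,fy=s,interpolation=cv2.INTER_CUBIC)
wire(c,im,CELL[4:]+box(-32,-27,41,51,60,67)+box(27,32,41,51,60,67),[.5367,.2838,.1133],0,(0,0),s,(0,0,255)); cv2.imwrite('pics/w5o.png',im)
crop('s5',300,130,450,250,5,'s5c')
E
```

```text
[0.54879712 0.28691619 0.07938754] [[0.001, 0.993, 0.114], [0.001, 0.114, -0.993], [-1.0, 0.001, -0.0]] 7.85 0.01963265210985551 [-0.25675984 -0.1506098   0.85374368]
turn tool [ 0.0015 -0.0003 -0.0011] shift before turn mm [16.5 -0.2  0.9] shift after turn [16.5 -0.2  0.9]
```

View pics/w5o.png

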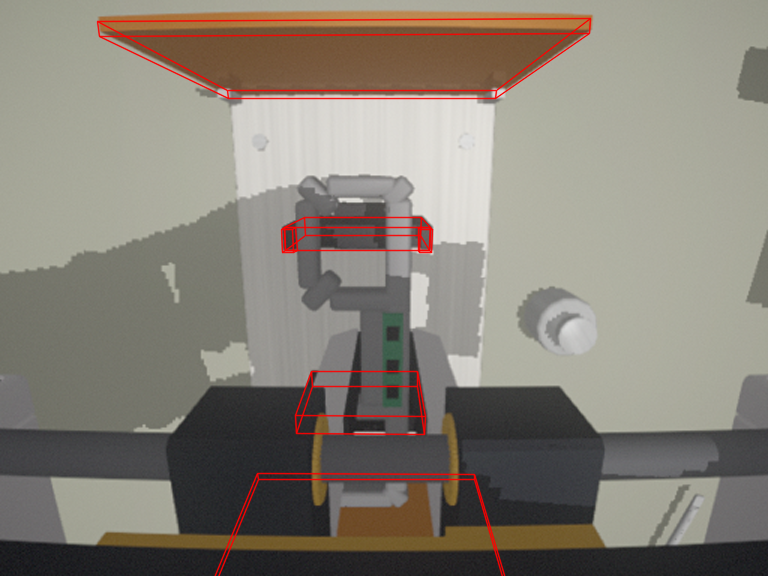

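View pics/s5c.png

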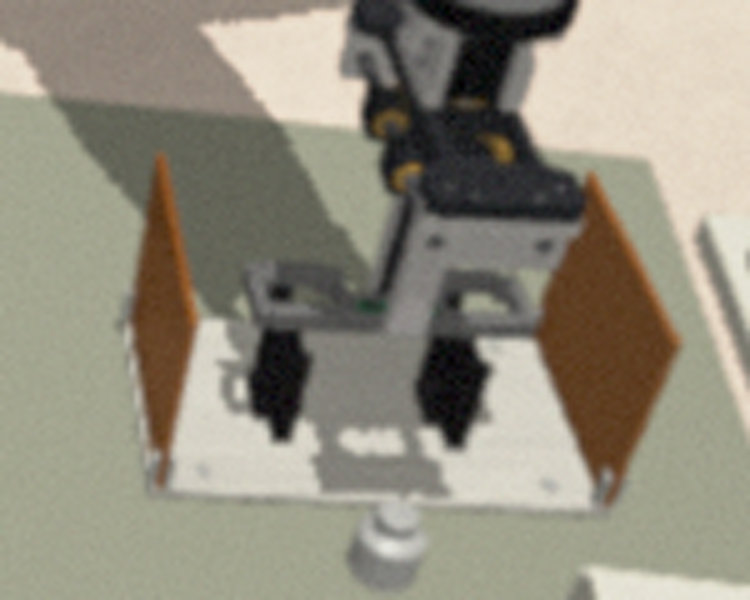

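play_rows([
  [[5, 0, 0.4, 0, 0, 0, 10], [5, -0.1, 0.4, 0, 0, 0, 10], [3, 0, 0, 0, 0, 0, 10], [2, 0, 0, 0, 0, 0, 10], [1, 0, 0, 0, 0, 0, 10], [0, 0, 0, 0, 0, 0, 10], [0, 0, 0, 0, 0, 0, 10]],
])

```text
time_s: 8.65
ee_pos: [0.5484, 0.286, 0.0626]
eef_rot: [1.956, 1.571, 0.5]
force: [-0.6, 0.5, 1.7]
grip_width: 0.0198
```

play_rows([
  [[0.7, 0, 0, 0, 0, 0, 10], [0, 0, 0, 0, 0, 0, 10], [0, 0, 0, 0, 0, 0, 10]],
])

```text
time_s: 8.95
ee_pos: [0.5485, 0.2861, 0.0625]
eef_rot: [1.877, 1.57, 0.421]
force: [-4.0, -1.7, 7.4]
grip_width: 0.0197
```

play_rows([
  [[0, 0, 0, 0, 0, 0, 22], [0, 0, 0, 0, 0, 0, 26], [0, 0, 0, 0, 0, 0, 34], [0, 0, 0, 0, 0, 0, 44], [0, 0, 0, 0, 0, 0, 44], [0, 0, 0, 0, 0, 0, 44]],
])

```text
time_s: 9.55
ee_pos: [0.5484, 0.286, 0.0617]
eef_rot: [-1.493, 1.571, -2.949]
force: [0.4, 0.7, -0.5]
grip_width: 0.0435
```

play_rows([
  [[-5, 0, 0, 0, 0, 0, 44], [-15, 0, 0, 0, 0, 0, 44], [-25, 0, 0, 0, 0, 0, 44], [-25, 0, 0, 0, 0, 0, 44], [-25, 0, 0, 0, 0, 0, 44], [-25, 0, 0, 0, 0, 0, 44], [-30, 0, 0, 0, 0, 0, 44], [0, 0, 0, 0, 0, 0, 44]],
])

```text
time_s: 10.35
ee_pos: [0.5496, 0.2865, 0.2176]
eef_rot: [1.883, 1.563, 0.427]
force: [0.4, -0.1, 0.6]
grip_width: 0.0438
```

```bash
python3 - <<'E'
from h import *
P,R,o=pose(); print(P,o['time_s'],o['grip_width'],o['force'])
c=shot('wrist','w6'); shot('scene','s6')
s=1.5;im=cv2.resize(cv2.imread('pics/w6.png'),None,fx=s,fy=s,interpolation=cv2.INTER_CUBIC)
wire(c,im,CELL[4:]+box(-32,-27,41,51,60,67)+box(27,32,41,51,60,67),[.5367,.2838,.1133],0,(0,0),s,(255,255,0))
wire(c,im,FRONT,[.5367,.2838,.1133],0.06,(0,0),s,(0,0,255)); cv2.imwrite('pics/w6o.png',im)
crop('s6',300,130,450,250,5,'s6c')
E
```

```text
[0.54960794 0.28654928 0.21757378] 10.35 0.043792591159518814 [ 0.43824846 -0.07592074  0.58253556]
```

View pics/w6o.png

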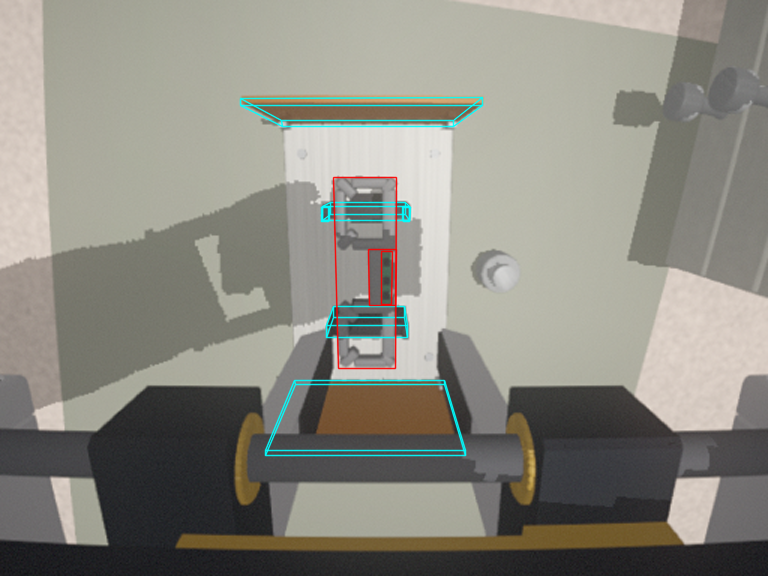

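View pics/s6c.png

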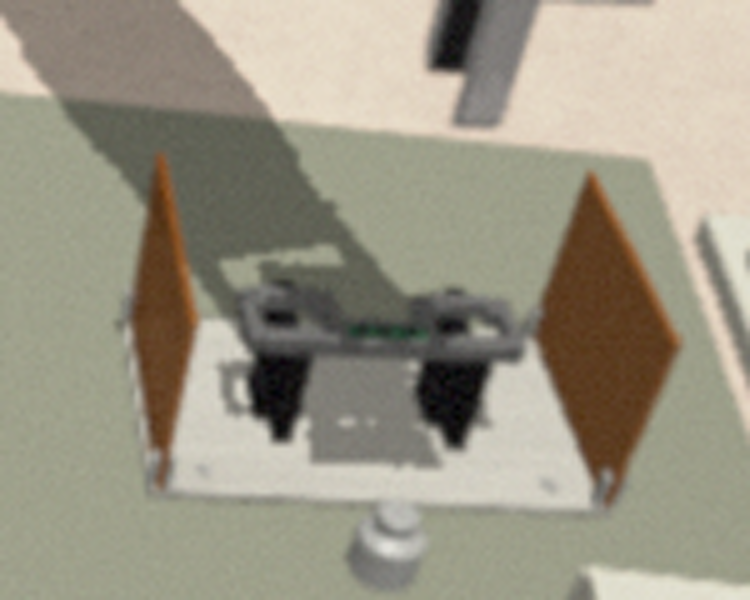

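```bash
python3 - <<'E'
from h import *
rows([.5285,-.2696,.215],-.1107,14)
E
```

```text
14 rows of [-0.16 -1.83 39.75] [ 0.0161 -0.0001 -0.0001] total |t| 0.556
```

play_rows([
  [[0, -0.8, 18, 0.008, 0, 0, 60], [0, -1.8, 39.8, 0.016, 0, 0, 60], [0, -1.8, 39.8, 0.016, 0, 0, 60], [0, -1.8, 39.8, 0.016, 0, 0, 60], [0, -1.8, 39.8, 0.016, 0, 0, 60], [0, -1.8, 39.8, 0.016, 0, 0, 60], [0, -1.8, 39.8, 0.016, 0, 0, 60], [0, -1.8, 39.8, 0.016, 0, 0, 60], [0, -1.8, 39.8, 0.016, 0, 0, 60], [0, -1.8, 39.8, 0.016, 0, 0, 60]],
])

```text
time_s: 11.45
ee_pos: [0.5476, -0.0926, 0.2109]
eef_rot: [-1.693, 1.569, 2.98]
force: [0.7, -0.1, 0.9]
grip_width: 0.06
```

play_rows([
  [[0, -1.8, 39.8, 0.016, 0, 0, 60], [0, -1.8, 39.8, 0.016, 0, 0, 60], [0, -1.8, 39.8, 0.016, 0, 0, 60], [0, -1.8, 39.8, 0.016, 0, 0, 60], [0, -1, 21, 0.008, 0, 0, 60], [0, 0, 0, 0, 0, 0, 60], [0, 0, 0, 0, 0, 0, 60]],
])

```text
time_s: 12.15
ee_pos: [0.528, -0.2696, 0.211]
eef_rot: [-2.062, 1.569, 2.54]
force: [-0.6, 1.2, 0.4]
grip_width: 0.0604
```

```bash
python3 - <<'E'
from h import *
P,R,o=pose(); print(P,R.as_matrix().round(3).tolist(),o['time_s'],o['grip_width'],o['force'])
c=shot('wrist','w7'); t=shot('top','t7'); go([.5285,-.2696,.061],-.1107)
s=1.5;im=cv2.resize(cv2.imread('pics/w7.png'),None,fx=s,fy=s,interpolation=cv2.INTER_CUBIC)
wire(c,im,LAMP,[.5285,-.2696,-.1107],0.004,(0,0),s,(255,255,0))
wire(c,im,DOCK,[.5285,-.2696,-.1107],0.0,(0,0),s,(0,255,0)); cv2.imwrite('pics/w7o.png',im)
crop('t7',75,150,200,245,6,'t7c')
im=cv2.imread('pics/t7c.png'); wire(t,im,FRONT,[.5367,.2838,.1133],0.06,(75,150),6,(0,0,255)); cv2.imwrite('pics/t7o.png',im)
E
```

```text
[ 0.52800441 -0.26963936  0.21100096] [[-0.001, 0.994, -0.11], [0.001, -0.11, -0.994], [-1.0, -0.001, -0.001]] 12.15 0.060380947495840415 [-0.59033706  1.20336675  0.41805322]
turn tool [ 0.0023 -0.0004  0.0006] shift before turn mm [1.505e+02 1.000e-01 1.000e+00] shift after turn [150.5   0.    0.9]
```

View pics/w7o.png

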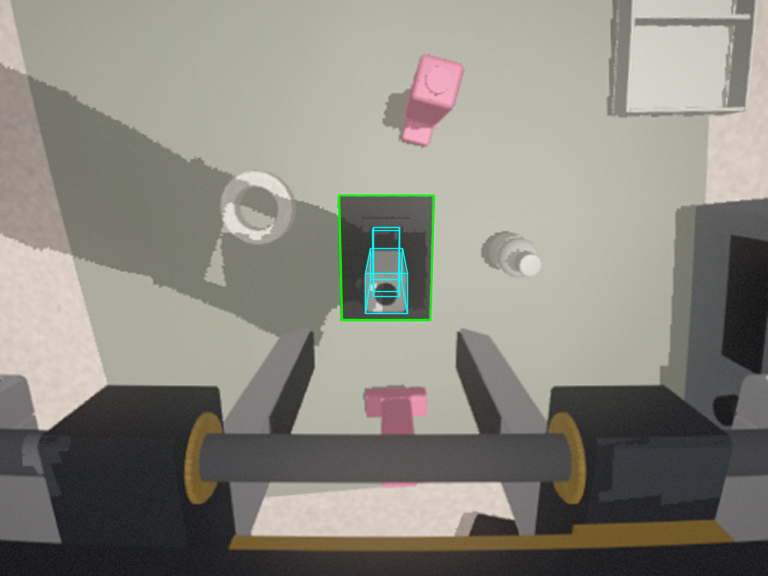

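View pics/t7o.png

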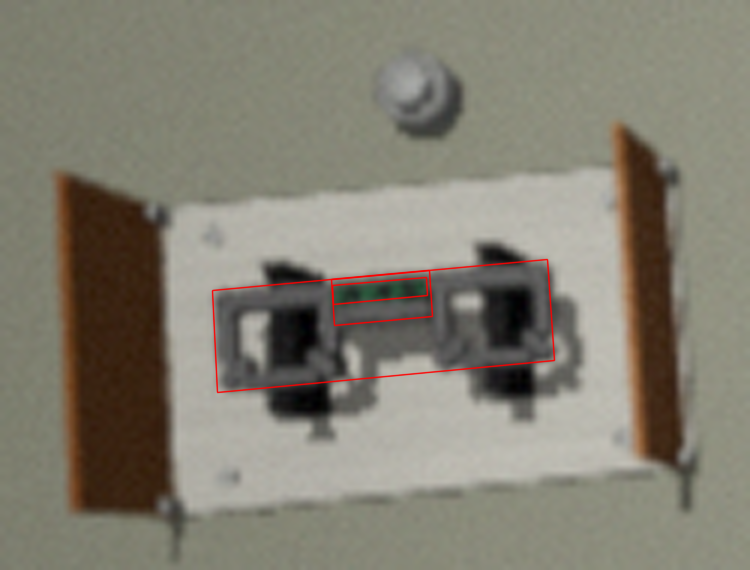

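View pics/t7c.png

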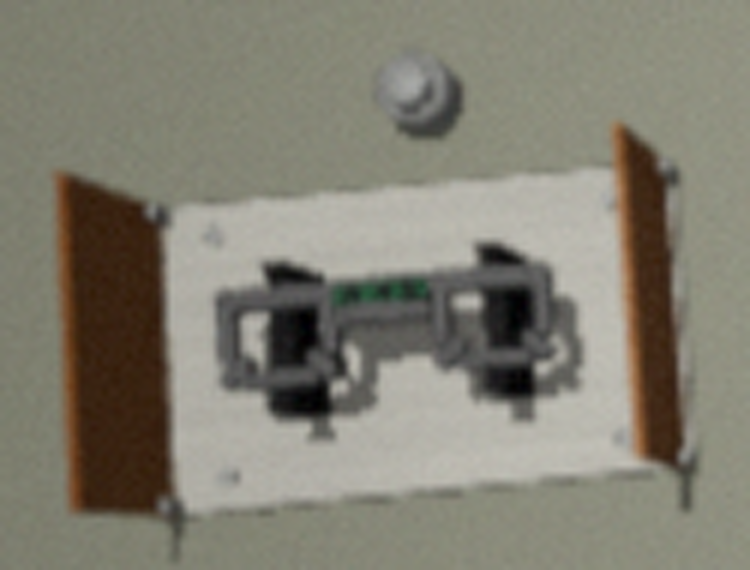

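play_rows([
  [[20, 0, 0.4, 0, 0, 0, 60], [25, 0, 0.4, 0, 0, 0, 60], [25, 0, 0, 0, 0, 0, 60], [25, 0, 0, 0, 0, 0, 60], [25, 0, 0, 0, 0, 0, 60], [20, 0, 0, 0, 0, 0, 60], [8, 0, 0, 0, 0, 0, 60], [0, 0, 0, 0, 0, 0, 60], [0, 0, 0, 0, 0, 0, 60]],
])

```text
time_s: 13.15
ee_pos: [0.5292, -0.2701, 0.0648]
eef_rot: [1.146, 1.57, -0.534]
force: [0.5, 0.1, 1.1]
grip_width: 0.0599
```

play_rows([
  [[0, 0, 0, 0, 0, 0, 45], [0, 0, 0, 0, 0, 0, 35], [0, 0, 0, 0, 0, 0, 30], [0, 0, 0, 0, 0, 0, 24], [0, 0, 0, 0, 0, 0, 20], [0, 0, 0, 0, 0, 0, 20], [0, 0, 0, 0, 0, 0, 20]],
], grip_force=25)

```text
time_s: 13.85
ee_pos: [0.5287, -0.2703, 0.0639]
eef_rot: [0.782, 1.571, -0.898]
force: [-0.8, 0.4, 1.7]
grip_width: 0.026
```

```bash
python3 - <<'E'
from h import *
P,R,o=pose(); print(P,R.as_matrix().round(3).tolist(),o['time_s'],o['grip_width'],o['force'])
c=shot('wrist','w8'); shot('scene','s8'); crop('s8',110,100,260,220,5,'s8c')
E
```

```text
[ 0.52867582 -0.27032631  0.06389819] [[0.0, 0.994, -0.109], [-0.0, -0.109, -0.994], [-1.0, 0.0, 0.0]] 13.85 0.026021824491255122 [-0.80207146  0.39264257  1.74980319]
```

View pics/s8c.png

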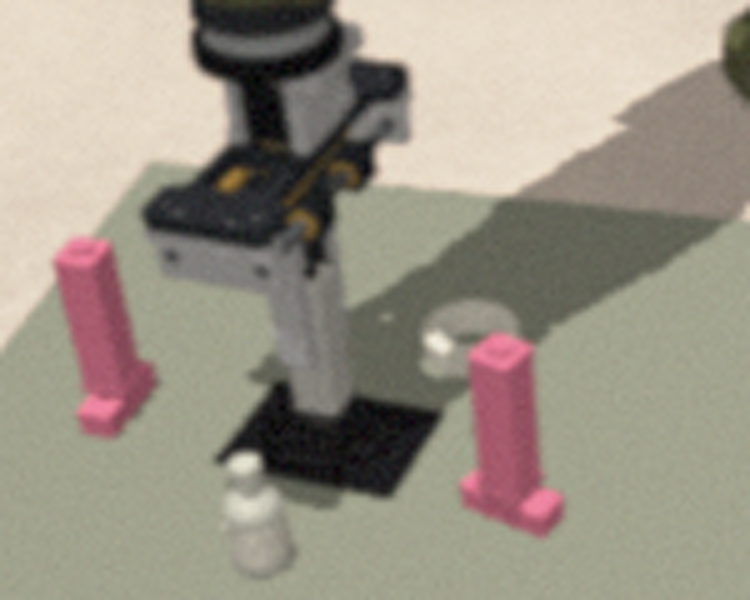

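play_rows([
  [[-4, 0, 0, 0, 0, 0, 20], [-8, 0, 0, 0, 0, 0, 20], [-12, 0, 0, 0, 0, 0, 20], [-20, 0, 0, 0, 0, 0, 20], [-25, 0, 0, 0, 0, 0, 20], [-25, 0, 0, 0, 0, 0, 20], [-25, 0, 0, 0, 0, 0, 20], [-25, 0, 0, 0, 0, 0, 20], [-16, 0, 0, 0, 0, 0, 20], [0, 0, 0, 0, 0, 0, 20]],
])

```text
time_s: 14.95
ee_pos: [0.5293, -0.2706, 0.227]
eef_rot: [1.148, 1.566, -0.532]
force: [-0.2, -0.6, -2.5]
grip_width: 0.0261
```

```bash
python3 - <<'E'
from h import *
P,R,o=pose(); print(P,R.as_matrix().round(3).tolist(),o['time_s'],o['grip_width'],o['force'])
shot('scene','s9'); shot('wrist','w9'); crop('s9',110,60,260,180,5,'s9c')
rows([.5516,.2849,.225],.1133,18)
E
```

```text
[ 0.52930215 -0.27061861  0.22697911] [[0.004, 0.994, -0.109], [-0.002, -0.109, -0.994], [-1.0, 0.004, 0.002]] 14.95 0.02608818218645424 [-0.24865038 -0.64743791 -2.52774959]
18 rows of [ -0.08   1.16 -30.91] [-0.0124  0.     -0.    ] total |t| 0.5555
```

View pics/s9c.png

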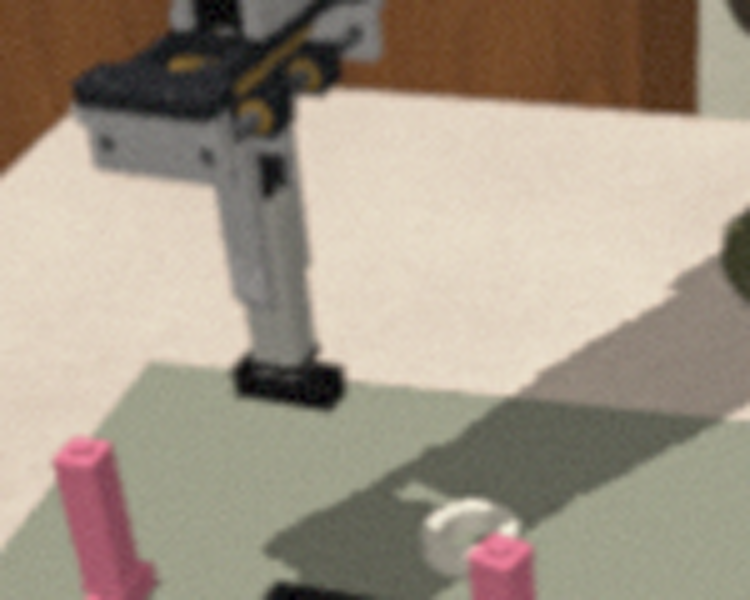

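View pics/w9.png

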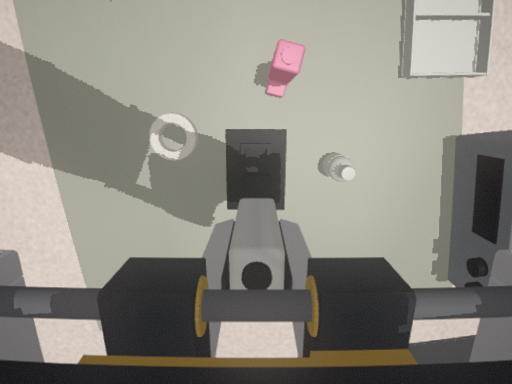

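play_rows([
  [[0, 0.5, -15, -0.006, 0, 0, 20], [0, 1.2, -31, -0.0124, 0, 0, 20], [0, 1.2, -31, -0.0124, 0, 0, 20], [0, 1.2, -31, -0.0124, 0, 0, 20], [0, 1.2, -31, -0.0124, 0, 0, 20], [0, 1.2, -31, -0.0124, 0, 0, 20], [0, 1.2, -31, -0.0124, 0, 0, 20], [0, 1.2, -31, -0.0124, 0, 0, 20], [0, 1.2, -31, -0.0124, 0, 0, 20]],
])

```text
time_s: 15.95
ee_pos: [0.5546, -0.0064, 0.2228]
eef_rot: [-1.749, 1.569, 2.96]
force: [0.7, -0.3, -2.5]
grip_width: 0.0259
```

play_rows([
  [[0, 1.2, -31, -0.0124, 0, 0, 20], [0, 1.2, -31, -0.0124, 0, 0, 20], [0, 1.2, -31, -0.0124, 0, 0, 20], [0, 1.2, -31, -0.0124, 0, 0, 20], [0, 1.2, -31, -0.0124, 0, 0, 20], [0, 1.2, -31, -0.0124, 0, 0, 20], [0, 1.2, -31, -0.0124, 0, 0, 20], [0, 1.2, -31, -0.0124, 0, 0, 20], [0, 1.2, -29, -0.0124, 0, 0, 20], [0, 0.6, -15, -0.006, 0, 0, 20]],
])

```text
time_s: 16.95
ee_pos: [0.5512, 0.2859, 0.2226]
eef_rot: [-1.459, 1.569, -2.913]
force: [0.1, -0.1, -2.3]
grip_width: 0.0261
```

play_rows([
  [[0, 0, 0, 0, 0, 0, 20], [0, 0, 0, 0, 0, 0, 20]],
])

```text
time_s: 17.15
ee_pos: [0.5522, 0.2831, 0.2232]
eef_rot: [-1.023, 1.57, -2.48]
force: [0.7, -0.2, -2.5]
grip_width: 0.0261
```

```bash
python3 - <<'E'
from h import *
P,R,o=pose(); print(P,R.as_matrix().round(3).tolist(),o['time_s'],o['grip_width'],o['force'])
shot('scene','s10'); c=shot('wrist','w10'); crop('s10',300,70,450,220,4,'s10c')
go([.5516,.2849,.144],.1133)
s=1.5;im=cv2.resize(cv2.imread('pics/w10.png'),None,fx=s,fy=s,interpolation=cv2.INTER_CUBIC)
wire(c,im,LAMP,[P[0],P[1]+.0007,.1133],P[2]-.0599,(0,0),s,(255,255,0)); cv2.imwrite('pics/w10o.png',im)
E
```

```text
[0.55219673 0.28308335 0.22322549] [[-0.001, 0.994, 0.113], [-0.001, 0.113, -0.994], [-1.0, -0.001, 0.001]] 17.15 0.02608759248266948 [ 0.66313036 -0.17895041 -2.53952393]
turn tool [-0.0009  0.0003  0.0003] shift before turn mm [79.6 -0.6 -2.5] shift after turn [79.6 -0.7 -2.5]
```

View pics/s10c.png

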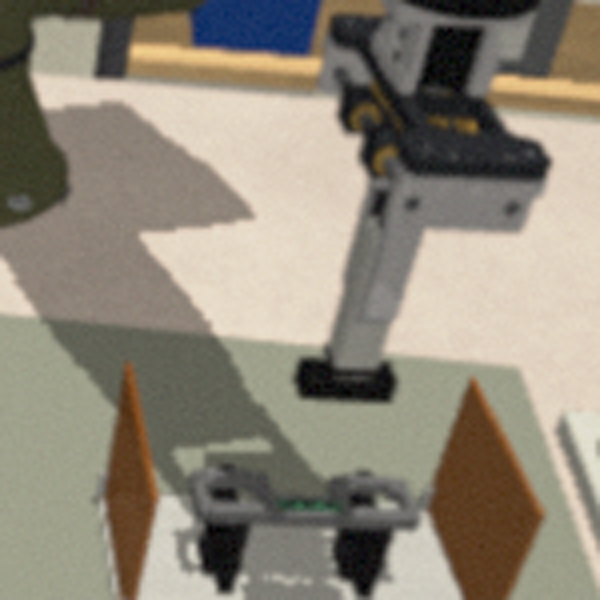

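View pics/w10o.png

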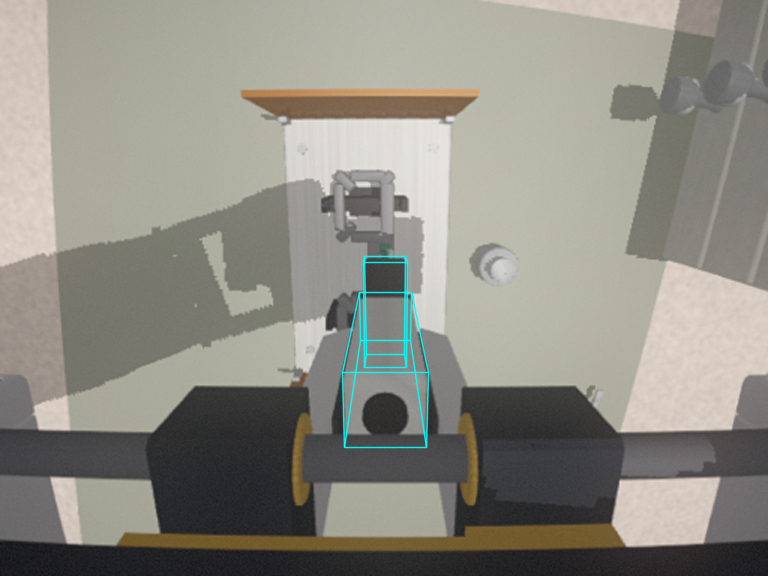

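play_rows([
  [[8, 0, -1, 0, 0, 0, 20], [12, -0.5, -0.6, 0, 0, 0, 20], [14, 0, 0, 0, 0, 0, 20], [14, 0, 0, 0, 0, 0, 20], [10, 0, 0, 0, 0, 0, 20], [5, 0, 0, 0, 0, 0, 20], [0, 0, 0, 0, 0, 0, 20], [0, 0, 0, 0, 0, 0, 20]],
])

```text
time_s: 18.05
ee_pos: [0.552, 0.2851, 0.1612]
eef_rot: [1.871, 1.57, 0.414]
force: [-0.5, 0.6, -2.1]
grip_width: 0.0261
```

```bash
python3 - <<'E'
from h import *
P,R,o=pose(); print(P,R.as_matrix().round(3).tolist(),o['time_s'],o['grip_width'],o['force'])
s=5
c=shot('scene','s11'); crop('s11',300,70,450,220,4,'s11c')
im=cv2.imread('pics/s11c.png'); wire(c,im,FRONT,[.5367,.2838,.1133],.06,(300,70),4,(0,0,255)); wire(c,im,LAMP,[P[0],P[1]+.0007,.1133],P[2]-.0599,(300,70),4,(255,255,0)); cv2.imwrite('pics/s11o.png',im)
go([.5516,.2849,.145],.1133)
shot('wrist','w11')
E
```

```text
[0.55195576 0.28511994 0.16117071] [[0.001, 0.994, 0.113], [0.0, 0.113, -0.994], [-1.0, 0.001, -0.0]] 18.05 0.026131277668651597 [-0.52423013  0.62162762 -2.10509836]
turn tool [ 0.0003 -0.0003 -0.001 ] shift before turn mm [16.4 -0.4  0.2] shift after turn [16.4 -0.4  0.2]
```

View pics/s11o.png

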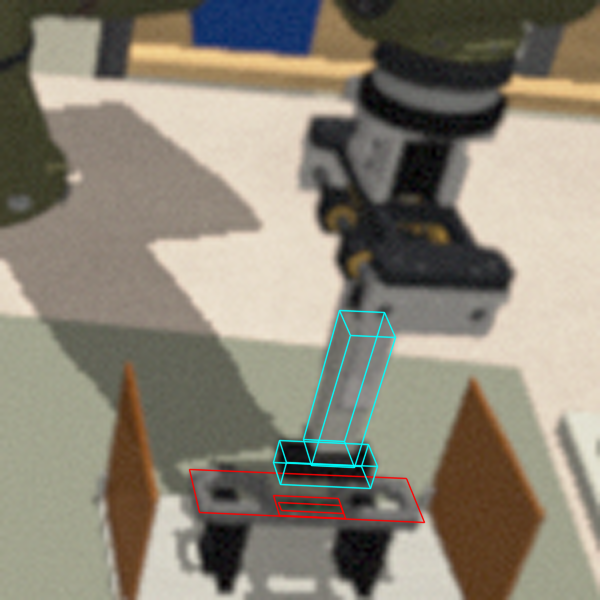

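View pics/w11.png

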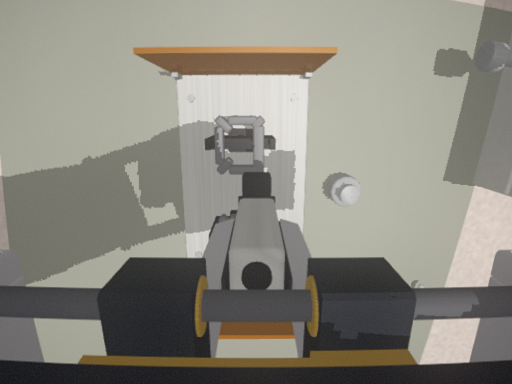

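play_rows([
  [[4, -0.3, 0, 0, 0, 0, 20], [4, 0, 0, 0, 0, 0, 20], [4, 0, 0, 0, 0, 0, 20], [2, 0, 0, 0, 0, 0, 20], [1.5, 0, 0, 0, 0, 0, 20], [0, 0, 0, 0, 0, 0, 20], [0, 0, 0, 0, 0, 0, 20], [0, 0, 0, 0, 0, 0, 20]],
])

```text
time_s: 18.95
ee_pos: [0.5515, 0.2851, 0.1454]
eef_rot: [1.883, 1.571, 0.426]
force: [0.3, 0.9, -3.4]
grip_width: 0.0256
```

```bash
python3 - <<'E'
from h import *
P,R,o=pose(); print(P,R.as_matrix().round(3).tolist(),o['time_s'],o['grip_width'],o['force'],abs(o['joint_vel']).max())
c=shot('scene','s12'); crop('s12',335,150,415,210,10,'s12c')
im=cv2.imread('pics/s12c.png'); wire(c,im,FRONT,[.5367,.2838,.1133],.06,(335,150),10,(0,0,255)); wire(c,im,LAMP,[P[0],P[1]+.0007,.1133],P[2]-.0599,(335,150),10,(255,255,0)); cv2.imwrite('pics/s12o.png',im)
E
```

```text
[0.55151138 0.28505249 0.14540037] [[0.0, 0.994, 0.113], [0.0, 0.113, -0.994], [-1.0, 0.0, -0.0]] 18.95 0.02561288157911635 [ 0.26125238  0.87968233 -3.4062587 ] 0.001093192018010129
```

View pics/s12c.png

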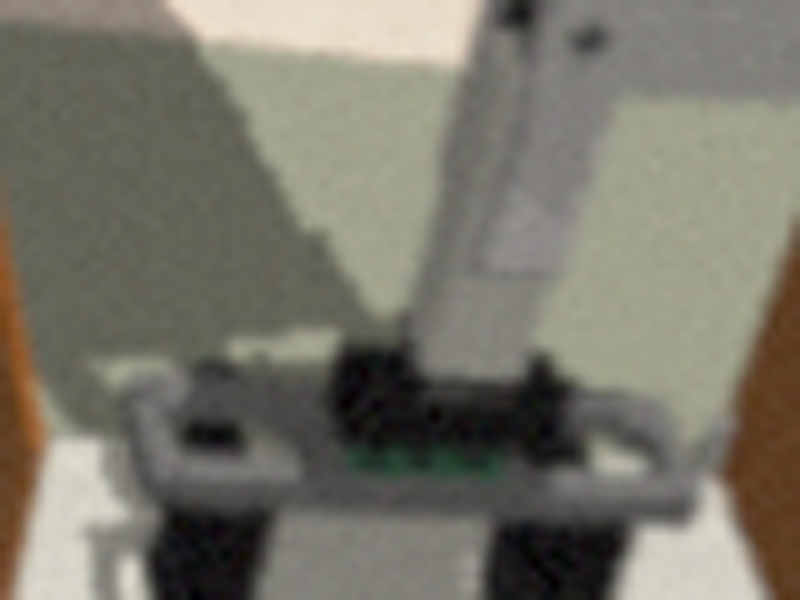

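View pics/s12o.png

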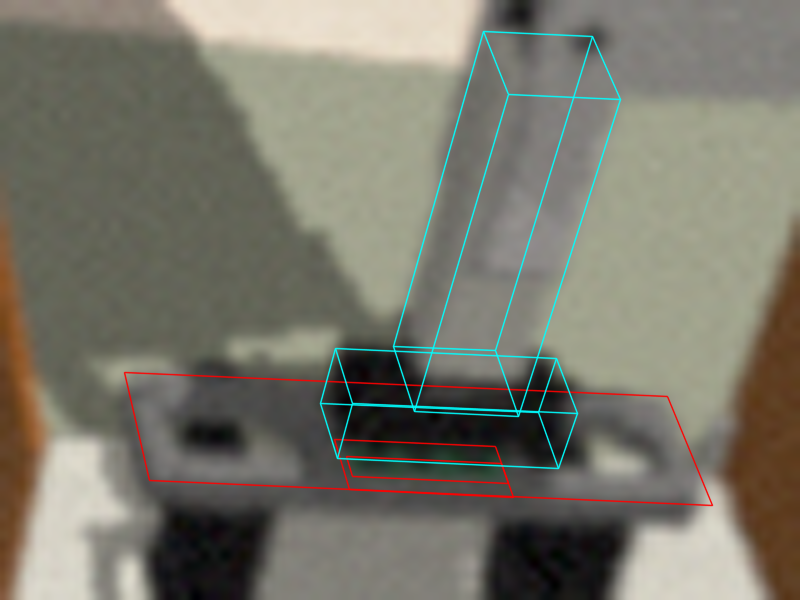

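```bash
python3 - <<'E'
from h import *
def f(fn,P,ya,x0,y0):
    crop(fn,x0,y0,x0+40,y0+40,10,fn+'q'); a=cv2.imread(f'pics/{fn}q.png'); im=a.copy()
    wire(load(fn),im,LAMP,[P[0],P[1]+.0007,ya],P[2]-.0599,(x0,y0),10,(255,255,0)); return np.vstack([a,im])[:, :]
ims=[]
c=load('s9');P=np.array([.5293,-.2706,.227]);u=proj(c,[P[0],P[1],P[2]-.05])[0];a=f('s9',P,-.1107,int(u[0])-20,int(u[1])-25)
c=load('s12');P=np.array([.5515,.2851,.1454]);u=proj(c,[P[0],P[1],P[2]-.05])[0];b=f('s12',P,.1133,int(u[0])-20,int(u[1])-25)
cv2.imwrite('pics/cmp.png',cv2.resize(np.hstack([a,b]),None,fx=.74,fy=.74,interpolation=cv2.INTER_AREA))
E
```

```text
(no output)
```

View pics/cmp.png

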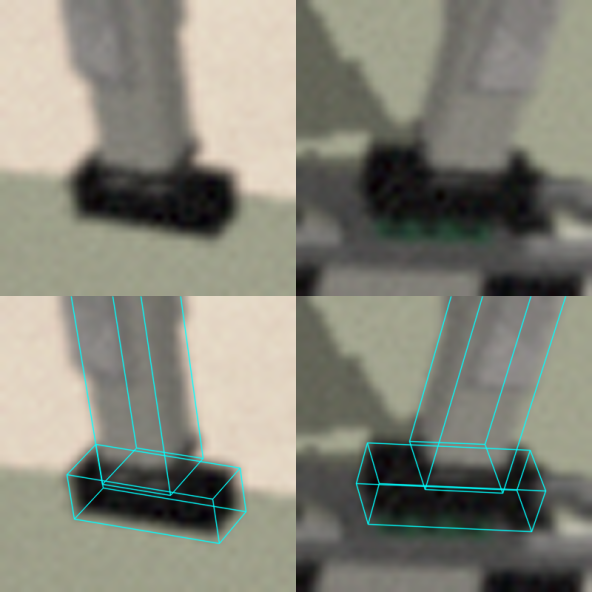

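play_rows([
  [[0.8, 0, 0, 0, 0, 0, 20], [0.7, 0, 0, 0, 0, 0, 20], [0, 0, 0, 0, 0, 0, 20], [0, 0, 0, 0, 0, 0, 20], [0, 0, 0, 0, 0, 0, 20], [0, 0, 0, 0, 0, 0, 20], [0, 0, 0, 0, 0, 0, 20], [0, 0, 0, 0, 0, 0, 20]],
])

```text
time_s: 19.8
ee_pos: [0.5515, 0.285, 0.1438]
eef_rot: [1.835, 1.571, 0.377]
force: [-1.0, 0.3, -2.1]
grip_width: 0.0258
```

```bash
python3 - <<'E'
from h import *
P,R,o=pose(); print(P,R.as_matrix().round(3).tolist(),o['time_s'],o['grip_width'],o['force'],abs(o['joint_vel']).max())
shot('scene','s13'); shot('top','t13')
E
```

```text
[0.5514686  0.28500262 0.14378162] [[0.0, 0.994, 0.113], [0.0, 0.113, -0.994], [-1.0, 0.0, -0.0]] 19.8 0.025801011076532238 [-1.02287717  0.28525086 -2.07340725] 0.001905542488396919
```

View pics/s13.png

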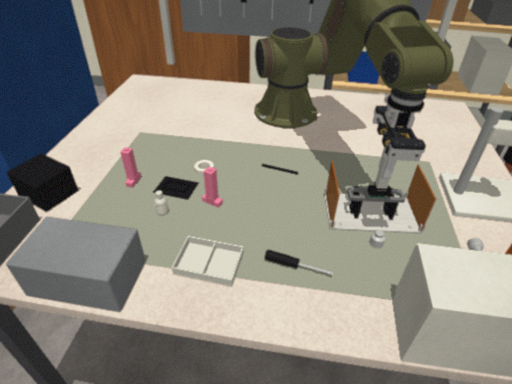

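View pics/t13.png

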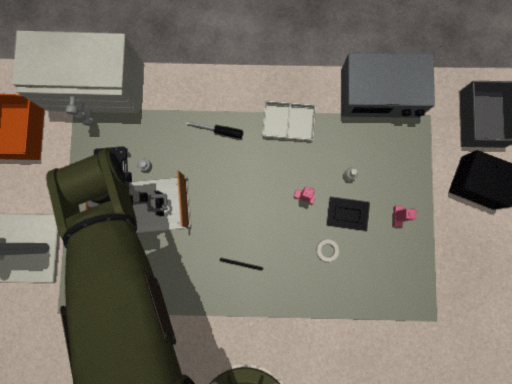

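All bystanders are where they started: driver (228,130), tray (289,122), glue (351,175), tape (328,251), stylus (241,264) and weight (145,166) in the top view. The lamp is held still above the board, so I am handing in.

```bash
python3 -c "
from h import *
print(hand_in())"
```

```text
the job is handed in; nothing more can be done
None
```

I placed the glasses front on the two blades, board up, and let go of it. I then took the lamp out of its dock, carried it over the side screens and handed in at about 20 s, with the lamp held still above the board. The hand-in gives no verdict.

- **Front:** after release, the overlays in the wrist and top cameras put it within about 2 mm of the seat, level and lined up with the cell. I felt contact with the blades (7.4 N) before opening the fingers.
- **Lamp:** it is upright and within about 1 mm of the board centre by arm position and the fitted poses. The heading matches the board's to under 0.01 rad, the grip opening is about 26 mm, and the joints are still. No unexpected force showed while carrying it.
- **Height over the board:** arm position gives about 10 mm. The scene camera showed the lamp about 1 pixel (roughly 2 mm) higher than that, both at lift-out and over the board. I read this as camera calibration rather than slip and lowered the lamp 1.5 mm. Either figure is inside the 4–20 mm range.
- **Bystanders:** by eye in the last top view, all six are where they started, and so are both pink look-alikes.

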